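# Close the lint trap: strainer in, collar screwed on

## Robot

A 6-joint arm with a two-finger parallel gripper is mounted at the origin on the work surface. World frame = base frame: x ahead of the robot, y to its left, z up, the work surface at z = 0. Lengths are in m, angles in rad, forces in N, time in s.
With the tool pointing down it reaches from about 0.3 to 0.75 m from the base axis. Payload 8.5 kg.
Tool frame: the origin (TCP) lies between the finger pads; the fingertips stand 19 mm ahead of it and the grasp point (between the pads) is the TCP; z points along the fingers, y is the line along which they close (so a half turn about z gives the same grasp; the last joint's range is limited). The gripper opens to 85 mm and grips with 20 to 120 N. Pads are 22 mm wide; open, the fingers measure 114 mm over their backs; the gripper's body (76 mm by 85 mm) begins 54 mm behind the grasp point. The pads swing forward as they close: fully open they stand 13 mm farther back than shut.
Start: joints at [-1.466, 0.381, 1.297, -0, 1.464, -0.215], TCP at [0.173, -0.522, 0.25] pointing down, gripper open.
Joint ranges: [-3.11, 3.11], [-0.89, 2.33], [0.22, 2.48], [-1.42, 4.56], [0.17, 2.85], [-2.88, 2.88]. Speed limits (rad/s): [2.39, 2.39, 3.14, 3.14, 3.14, 3.14].

## Interface

Orientations are given as a rotation vector (axis times angle).
In Python, from cell import sense, capture, sign_off gives the robot as it stands.
- The arm moves only by the shell command python3 -m creep 'ROWS' [FORCE]. ROWS is text: rows parted by semicolons, each of 5 numbers parted by spaces: the shift along the tool's x, y, z in cm, then the turn about the tool's z in degrees, then the finger opening in cm, from 0 to 8.54. In form: tx ty tz spin grip; .... A call has 1 to 10 rows; each row is the pose to reach, as a shift and turn from the pose commanded when the call began, along the tool's axes at that moment; what a row does not reach only later rows make up. A row lasts 1/10 s, in which the tool goes at most 50 mm and 8.59 degrees, less where a joint would pass 70% of its speed; a pose out of reach is approached as far as the arm can. A call with a gripper value outside its range is refused whole. The fingers move at their own pace and stop on an object; FORCE is the grip in N (left out, the last holds). Time passes only in rows, so rows that repeat a pose let the fingers close. It gives the time, the measured TCP pose, the force, the opening and the grip force at its end, in the units of the state.
- sense(): the state, without advancing time (a new reading comes with each control period).
- capture(name): name is "scene" or "top" or "wrist"; returns a dict with "frame" (384x512x3 uint8, red, green, blue), "K" (3x3 intrinsics, pixels), "rvec" (rotation vector, rad) and "tvec" (3), from world to camera coordinates, as OpenCV has them; the wrist camera has in their place "tool_from_camera" (4x4, takes a point from camera to tool coordinates, whose origin is the TCP and whose axes are the flange's). Camera axes: x right, y down, z forward; pixel columns grow to the right and rows downward; lengths in m; the calibration is good to about 2 mm. A picture is of the moment at which its call begins: read the wrist's pose just before it. There is no depth.
- sign_off(): hands the job in; it is judged then, once.
The state is a dict: "clock": time; "q": joint angles; "qvel": joint speeds; "joint_torque": joint torques, N m; "eef_pos": TCP position; "eef_rot": TCP orientation; "ft_force": force on the tool from outside, world axes, zero at the start; "moment": the same for the moment, N m; "gripper_width": finger opening in m; "gripper_force": force on a finger pad.
Only numpy, scipy, OpenCV 4.12 (cv2) and the standard library are available. Lean on these libraries where they do the work, as an engineer would, in place of code of your own. Each camera call takes 0.05 s, during which the arm holds its last target. There are 200 camera calls.

## Task

The washer's in-line lint trap on the counter stands open. Set the perforated strainer disc, knob up, flat in the trap's mouth and let go of it; then put the eared collar over it and screw it clockwise until it is fully home against its stop. Leave the other things on the counter where they are.

Things in the scene. Friction and masses are not known exactly. Their poses are not given: they have to be found in the camera images.
- trap: Lint trap, grey plastic, fixed to the counter on a 100 x 84 mm steel plate; origin under its centre, z up. Hose tails, 28 mm up, point out along its +x and -x to 66 mm from the axis. Body 69 mm across up to 52 mm height; above it a neck 45 mm across, coned at the top to 40 mm, with a thread 56 mm across from 4 to 21 mm below the rim.
- trap_mouth (a point): Centre of the trap's mouth, level with the rim, 85 mm above the counter; axes as the trap's. The mouth is a recess 36 mm across and 5.5 mm deep with a flat ledge round a hole; the strainer lies on the ledge.
- trap_notch (a point): One of the two notches in the thread, 70 degrees counter-clockwise (from above) from the trap's +x, 25.5 mm from the axis, 11 mm below the rim: where a pin's centre lies when landed (its twin is opposite). 32 degrees wide, open upward. From here the thread leads pins clockwise 70 degrees to a stop, sinking 4 mm evenly, 1.4 mm play. Elsewhere the thread's top is closed.
- strainer_center (a point): Centre, 10.5 mm above its underside, of the loose steel strainer: perforated disc 32.8 mm across, 5 mm thick, lower edge chamfered 2 mm, with a round knob 12 mm across standing 16 mm up from its middle (21 mm in all). Starts flat on the counter, knob up, z up; about 30 g. Seated, this point is 5 mm above the trap's rim.
- collar_center (a point): Centre, half-way up, of the loose black screw collar: ring 66 mm across, 22 mm high, lying lip up, z up, about 60 g. Open below, bore 59 mm, flared at the bottom; a 3 mm lip on top leaves a 26 mm hole, which clears the strainer's knob. Two ears, 10 mm wide, stick out along +x and -x to 43 mm from the axis. Fully home: ears in line with the hose tails, lip on the rim, this point 8 mm below the rim.
- collar_pin (a point): Middle of the steel pin inside the collar under the +x ear, 25.5 mm from the axis, 4 mm above the bottom edge; 4 mm thick, reaching in to 24 mm from the axis. Its twin faces it, so half a turn makes no difference. With both pins landed in the notches the collar's centre is 4 mm below the rim; it does not turn back by itself.
- gasket: Flat black rubber ring, 54 mm across, 6 mm thick, no ears or lip, lying on the counter; not needed, leave it. Origin under its centre.
- blank_plug: Plain steel disc, 42 mm across, 7 mm thick, no knob or holes; not needed, leave it. Origin under its centre.
- scoop_cup: White plastic measuring cup with a handle, 72 mm across, 75 mm high; leave it. Origin under its centre.
- scrub_brush: Hand brush lying on the counter, near its right edge; leave it. Origin under its middle.
- stain_jar: Clear jar with a white cap, 72 mm across, 80 mm high, at the left; leave it. Origin under its centre.

How it is judged:
On the way:
1. the strainer lies flat in the mouth, knob up, let go of, before the collar is brought over it (horizontal distance between strainer_center and trap_mouth below 0.004 m and z of strainer_center in the frame of trap_mouth between 0.002 and 0.0068 m and angle between strainer_center's own z axis and vertical below 0.08 rad and horizontal distance between collar_center and trap_mouth above 0.06 m and contact force between the fingers and strainer below 0.05 N), for 0.3 s.
At the end, for the whole second after the job is handed in: Strainer flat on the ledge, knob up (4 mm off-centre, 1.8 mm high and 0.08 rad tilt at most); collar screwed home over it (4 mm off-centre, 1.7 mm above home and 0.07 rad tilt at most, ears within 12 degrees of the line of the hose tails); both at rest (horizontal distance between each of strainer_center, collar_center and trap_mouth below 0.004 m and z of strainer_center in the frame of trap_mouth between 0.002 and 0.0068 m and angle between strainer_center's own z axis and vertical below 0.08 rad and z of collar_center in the frame of trap_mouth between -0.0115 and -0.0063 m and angle between the x axis of collar_center and the x axis of trap_mouth, either way round below 0.21 rad and angle between collar_center's own z axis and vertical below 0.07 rad and linear speed of each of collar, strainer below 0.01 m/s); the robot touches nothing.
It fails at once if another thing on the counter is shifted by more than 30 mm (distance of any of gasket, blank_plug, scoop_cup, scrub_brush, stain_jar from where it was at the start of the episode above 0.03 m).
It also fails if it takes over 64 s, if anything falls off the work surface, if the arm or the gripper's body presses on something with over 40 N, if the wrist force passes 120 N, or if a joint passes its speed limit or range.

## Working session

There is one attempt and no reset: what is moved stays moved. The work goes in short steps, Python scripts to look and compute and a shell command to move; the robot and the scene stay as the last step left them, time stands still between calls to the robot, and variables do not carry over. Pictures are saved under pics/ and viewed, at most 10 in all, crops included, and the job is handed in when it is done.

```bash
ls; mkdir -p pics; python3 - <<'E'
from cell import sense,capture
import cv2,pickle
s=sense();print({k:s[k] for k in('clock','eef_pos','eef_rot','gripper_width')})
d={}
for n in('scene','top','wrist'):
    d[n]=capture(n);cv2.imwrite(f'pics/{n}0.png',d[n]['frame'][:,:,::-1])
    print(n,d[n]['K'],d[n].get('rvec'),d[n].get('tvec'),d[n].get('tool_from_camera'))
pickle.dump(d,open('d0.pkl','wb'))
E
```

```text
pics
{'clock': 0.0, 'eef_pos': array([ 0.17286613, -0.52184723,  0.24971915]), 'eef_rot': array([-3.10008426e+00, -4.99988360e-01, -5.91368307e-05]), 'gripper_width': 0.08568930436955918}
scene [[384.79819634   0.         258.1304408 ]
 [  0.         384.79819634 192.26178178]
 [  0.           0.           1.        ]] [ 2.21926876  1.28424126 -0.39588386] [-0.27157814 -0.33609284  1.46904941] None
top [[497.00507929   0.         259.55073086]
 [  0.         497.00507929 194.76259025]
 [  0.           0.           1.        ]] [ 2.15107078 -2.13269098  0.17934905] [-0.00160703  0.58687077  1.32082311] None
wrist [[265.05790357   0.         257.37867658]
 [  0.         265.05790357 190.70261744]
 [  0.           0.           1.        ]] None None [[-1.13152348e-03 -9.60500097e-01 -2.78277349e-01  7.09127183e-02]
 [ 9.99999358e-01 -1.10118442e-03 -2.65328850e-04  4.89507427e-04]
 [-5.15862955e-05 -2.78277471e-01  9.60500727e-01 -1.21798614e-01]
 [ 0.00000000e+00  0.00000000e+00  0.00000000e+00  1.00000000e+00]]
```

View pics/top0.png

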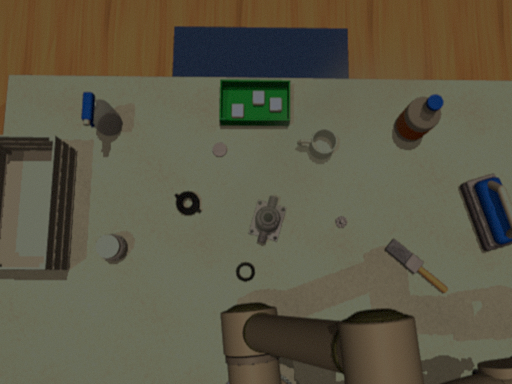

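View pics/scene0.png

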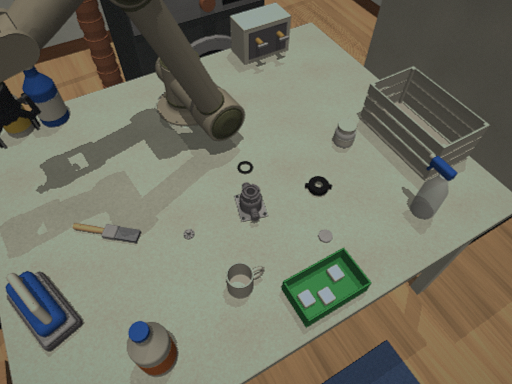

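The top view shows the trap at about (268,218), strainer (341,222), collar (188,203), gasket (246,271) and plug (220,150). In the scene view the trap is at about (250,200), strainer (188,234) and collar (318,186). I'll triangulate roughly first.

```bash
cat > h.py <<'E'
import numpy as np,cv2
from scipy.spatial.transform import Rotation as R
from cell import sense,capture
def cam(c,s=None):
    """centre of projection and world_from_camera rotation"""
    if 'tool_from_camera' in c and c['tool_from_camera'] is not None:
        T=np.array(c['tool_from_camera']);Rt=R.from_rotvec(s['eef_rot']).as_matrix()
        return s['eef_pos']+Rt@T[:3,3],Rt@T[:3,:3]
    Rw=R.from_rotvec(c['rvec']).as_matrix();return -Rw.T@c['tvec'],Rw.T
def ray(c,uv,s=None):
    o,Rw=cam(c,s);d=Rw@np.linalg.inv(c['K'])@[uv[0],uv[1],1];return o,d/np.linalg.norm(d)
def plane(c,uv,z,s=None):
    o,d=ray(c,uv,s);return o+d*(z-o[2])/d[2]
def tri(*rays):
    A=sum(np.eye(3)-np.outer(d,d) for o,d in rays);b=sum((np.eye(3)-np.outer(d,d))@o for o,d in rays)
    p=np.linalg.solve(A,b);return p,[round(1e3*np.linalg.norm(np.cross(p-o,d)),1) for o,d in rays]
def proj(c,p,s=None):
    o,Rw=cam(c,s);v=c['K']@(Rw.T@(np.asarray(p)-o));return v[:2]/v[2]
def totool(s,p):
    """tool-axis shift in cm to bring TCP to p"""
    return R.from_rotvec(s['eef_rot']).inv().apply(np.asarray(p)-s['eef_pos'])*100
def yaw(s):
    y=R.from_rotvec(s['eef_rot']).as_matrix()[:,1];return np.degrees(np.arctan2(y[1],y[0]))
E
python3 - <<'E'
from h import *
import pickle
np.set_printoptions(precision=4,suppress=True)
d=pickle.load(open('d0.pkl','rb'));s=sense()
for n,a,b in(('trap',(268,216),(250,188)),('strainer',(341,222),(188,234)),('collar',(188,203),(318,186))):
    print(n,tri(ray(d['top'],a),ray(d['scene'],b)),plane(d['top'],a,0.015))
print(R.from_rotvec(s['eef_rot']).as_matrix(),yaw(s))
for n,k in(('strainer',(341,222)),('collar',(188,203))): print(totool(s,plane(d['top'],k,.2)))
cv2.imwrite('pics/crop0.png',cv2.resize(np.hstack([d['top']['frame'][160:290,160:360],d['scene']['frame'][130:260,170:340]])[:,:,::-1],None,fx=2.1,fy=2.1,interpolation=2))
E
```

```text
trap (array([ 0.5231, -0.0191,  0.0909]), [np.float64(0.1), np.float64(0.1)]) [ 0.532  -0.0209  0.015 ]
strainer (array([ 0.519 , -0.2285, -0.0044]), [np.float64(0.1), np.float64(0.1)]) [ 0.517  -0.2251  0.015 ]
collar (array([0.5687, 0.2061, 0.0051]), [np.float64(1.1), np.float64(1.1)]) [0.5667 0.2038 0.015 ]
[[ 0.9493  0.3144 -0.0001]
 [ 0.3144 -0.9493  0.0011]
 [ 0.0002 -0.0011 -1.    ]] -71.67475813563934
[ 41.1227 -20.994    5.0186]
[ 56.8946 -54.9063   5.0578]
```

```bash
python3 -m creep '42 -17.2 9 0 4; 42 -17.2 9 0 4;42 -17.2 9 0 4;42 -17.2 9 0 4;42 -17.2 9 0 4;42 -17.2 9 0 4;42 -17.2 9 0 4;42 -17.2 9 0 4;42 -17.2 9 0 4;42 -17.2 9 0 4' 30
python3 -m creep '0 0 0 0 4;0 0 0 0 4;0 0 0 0 4'; python3 - <<'E'
from h import *
s=sense();c=capture('wrist');cv2.imwrite('pics/w1.png',c['frame'][:,:,::-1]);print(s['clock'],s['eef_pos'],yaw(s),s['q'])
import pickle;pickle.dump((s,c),open('w1.pkl','wb'))
E
```

```text
clock: 1.15
eef_pos: [0.5197, -0.2233, 0.1589]
eef_rot: [-3.099, -0.506, 0.001]
ft_force: [-0.5, -0.1, 0.6]
gripper_width: 0.0402
gripper_force: 0.0
clock: 1.45
eef_pos: [0.5167, -0.2281, 0.1607]
eef_rot: [3.102, 0.497, 0.0]
ft_force: [-0.3, -0.4, 0.1]
gripper_width: 0.04
gripper_force: 0.0
1.45 [ 0.51668047 -0.22805402  0.16069483] -71.78522711474176 [-6.25137563e-01  4.84891944e-01  1.39916659e+00 -2.60391176e-04
  1.25715510e+00  6.27831290e-01]
```

View pics/w1.png

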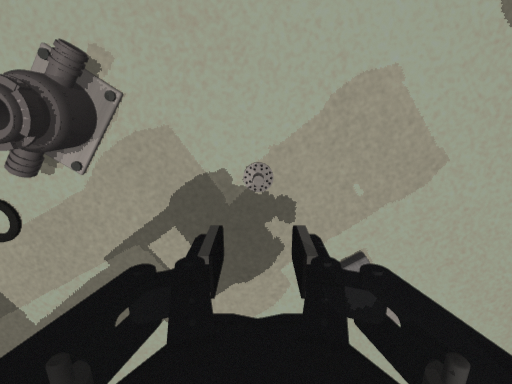

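View pics/crop0.png

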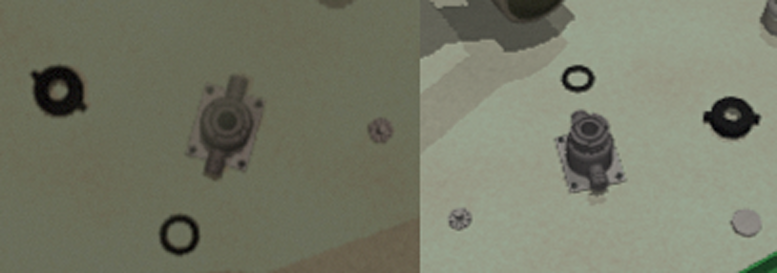

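The wrist view shows the strainer disc centred at about (258,177), with the trap at upper left. The crop shows the collar's ears, with the hose tails running roughly along world x. I'll fit the disc here, descend, and measure it again from there.

```bash
cat >> h.py <<'E'
def blobs(img,roi,thr=45,chroma=9,k=5):
    """greyish, non-counter pixels: the counter is greenish, so mask on low chroma; roi=(u0,v0,u1,v1)"""
    u0,v0,u1,v1=roi;L=cv2.cvtColor(img,cv2.COLOR_RGB2LAB).astype(int)[v0:v1,u0:u1]
    bg=np.median(L.reshape(-1,3),0);m=(np.abs(L-bg)[:,:,1:].sum(2)>chroma)|(np.abs(L-bg)[:,:,0]>thr)
    m=cv2.morphologyEx(m.astype(np.uint8),cv2.MORPH_CLOSE,np.ones((k,k)))
    cs,_=cv2.findContours(m,cv2.RETR_EXTERNAL,cv2.CHAIN_APPROX_NONE)
    return [x+[u0,v0] for x in sorted(cs,key=cv2.contourArea,reverse=True)[:3]]
E
python3 - <<'E'
from h import *
import pickle
s,c=pickle.load(open('w1.pkl','rb'))
for ch in(6,9):
  for b in blobs(c['frame'],(235,150,285,200),25,ch)[:1]:
    e=cv2.fitEllipse(cv2.convexHull(b));print(ch,e,plane(c,e[0],.004,s),totool(s,plane(c,e[0],.004,s)))
E
```

```text
6 ((260.0379943847656, 199.4409637451172), (46.801944732666016, 113.32755279541016), 158.04931640625) [ 0.4989182  -0.23748407  0.004     ] [-1.98233348  0.33345351 15.66959139]
9 ((259.53521728515625, 200.19027709960938), (49.36046600341797, 76.1456069946289), 172.61683654785156) [ 0.49791861 -0.23722946  0.004     ] [-2.06932506  0.27802273 15.6695644 ]
```

```bash
python3 - <<'E'
from h import *
import pickle
s,c=pickle.load(open('w1.pkl','rb'))
p=plane(c,(258,177.5),.004,s);print(p,totool(s,p))
L=cv2.cvtColor(c['frame'],cv2.COLOR_RGB2LAB)
for uv in((250,172),(258,177),(265,188),(230,150),(275,170),(238,190),(262,205)):print(uv,c['frame'][uv[1],uv[0]],L[uv[1],uv[0]])
E
```

```text
[ 0.521845   -0.22758253  0.004     ] [ 0.50496596  0.10955993 15.66954523]
(250, 172) [145 139 132] [149 129 133]
(258, 177) [128 122 117] [132 129 132]
(265, 188) [67 64 63] [ 70 129 129]
(230, 150) [150 158 141] [164 122 136]
(275, 170) [138 133 117] [142 127 137]
(238, 190) [101  98  87] [106 127 135]
(262, 205) [83 80 72] [ 87 128 133]
```

```bash
python3 -m creep '.5 .1 4 0 3;.5 .1 8 0 3;.5 .1 8 0 3;.5 .1 8 0 3;.5 .1 8 0 3' ; python3 - <<'E'
from h import *
s=sense();c=capture('wrist')
import pickle;pickle.dump((s,c),open('w2.pkl','wb'))
g=cv2.cvtColor(c['frame'],cv2.COLOR_RGB2GRAY)
print(s['clock'],s['eef_pos'],yaw(s))
p=[.5217,-.2276,.005];uv=proj(c,p,s);print(uv)
u,v=uv.astype(int);a=c['frame'][v-50:v+50,u-70:u+70];cv2.imwrite('pics/w2.png',cv2.resize(a[:,:,::-1],None,fx=5,fy=5,interpolation=2))
print(u-70,v-50)
E
```

```text
clock: 2.0
eef_pos: [0.5232, -0.2272, 0.0826]
eef_rot: [3.099, 0.499, 0.004]
ft_force: [-0.6, 0.1, -0.1]
gripper_width: 0.0301
gripper_force: 0.0
2.0 [ 0.52323839 -0.2271504   0.08256596] -71.71681354099147
[256.5125644 208.6455541]
186 158
```

View pics/w2.png

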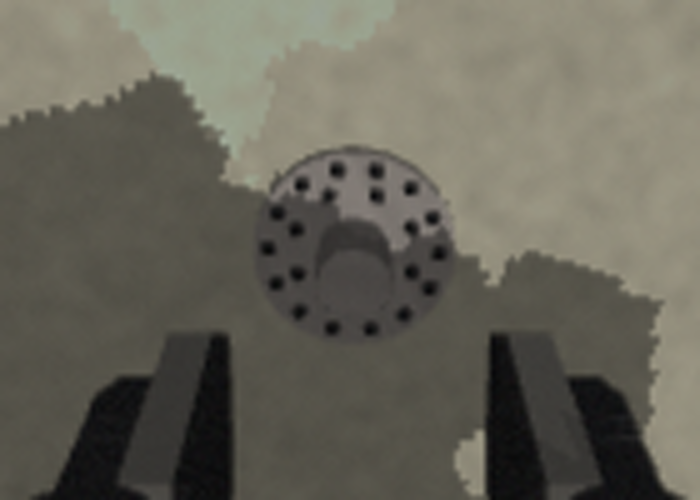

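The strainer's top face is centred at full-image pixel (257,207.3) and its knob top at about (257,215). The lit and shaded edge crosses it, and the fingers straddle it evenly.

```bash
python3 - <<'E'
from h import *
import pickle
s,c=pickle.load(open('w2.pkl','rb'));s1,c1=pickle.load(open('w1.pkl','rb'))
a=plane(c,(257,207.3),.005,s);b=plane(c,(257,215),.021,s);print(a,b,tri(ray(c,(257,207.3),s),ray(c1,(258,177.5),s1)))
print(totool(sense(),(a+b)/2))
E
```

```text
[ 0.52290311 -0.22761436  0.005     ] [ 0.52257815 -0.2276944   0.021     ] (array([ 0.52069943, -0.22816189, -0.00135911]), [np.float64(0.2), np.float64(0.2)])
[-0.08425473  0.02589181  6.95218637]
```

```bash
python3 -m creep '0 0 3 0 3;0 0 5.4 0 3;0 0 5.4 0 3;0 0 5.4 0 3;0 0 5.4 0 .8;0 0 5.4 0 .8;0 0 5.4 0 .8;0 0 5.4 0 .8;0 0 5.4 0 .8' 30
python3 -m creep '0 0 0 0 .8;0 0 -3 0 .8;0 0 -8 0 .8;0 0 -11 0 .8;0 0 -11 0 .8;0 0 -11 0 .8'
```

```text
clock: 2.95
eef_pos: [0.5234, -0.2267, 0.0281]
eef_rot: [3.099, 0.5, 0.004]
ft_force: [-0.8, 0.5, 7.5]
gripper_width: 0.01
gripper_force: 29.3
clock: 3.55
eef_pos: [0.5226, -0.2261, 0.1371]
eef_rot: [3.1, 0.5, 0.002]
ft_force: [0.2, 0.5, -0.7]
gripper_width: 0.0101
gripper_force: 29.3
```

```bash
python3 -m creep '0 -5 -5 0 .8;0 -10 -8 0 .8;0 -15 -8 0 .8;0 -19.6 -8 0 .8;0 -19.6 -8 0 .8;0 -19.6 -8 0 .8;0 -19.6 -8 0 .8'; python3 - <<'E'
from h import *
import pickle
s=sense();c=capture('wrist');pickle.dump((s,c),open('w3.pkl','wb'));print(s['eef_pos'],yaw(s))
cv2.imwrite('pics/w3.png',c['frame'][:,:,::-1]);
E
```

```text
clock: 4.25
eef_pos: [0.461, -0.0402, 0.2156]
eef_rot: [-3.101, -0.501, 0.002]
ft_force: [-0.7, -0.3, -0.7]
gripper_width: 0.0103
gripper_force: 29.4
[ 0.46095641 -0.04021409  0.2156313 ] -71.63903291689685
```

```bash
python3 -m creep '2 6 0 0 .8;4 6 0 0 .8;4 6 0 0 .8;4 6 0 0 .8;4 6 0 0 .8'; python3 - <<'E'
from h import *
import pickle
s=sense();c=capture('wrist');pickle.dump((s,c),open('w4.pkl','wb'));print(s['clock'],s['eef_pos'],yaw(s))
s3,c3=pickle.load(open('w3.pkl','rb'))
out=[]
for S,C in((s3,c3),(s,c)):
    uv=proj(C,[.523,-.019,.085],S);u,v=np.clip(uv.astype(int),[85,75],[512-85,384-75]);print(uv,u-85,v-75)
    out.append(C['frame'][v-75:v+75,u-85:u+85])
cv2.imwrite('pics/w34.png',cv2.resize(np.hstack(out)[:,:,::-1],(800,353),interpolation=2))
E
```

```text
clock: 4.8
eef_pos: [0.5172, -0.0847, 0.2159]
eef_rot: [-3.101, -0.499, 0.002]
ft_force: [0.1, -1.4, 0.3]
gripper_width: 0.0098
gripper_force: 29.4
4.8 [ 0.51722093 -0.08474211  0.2158613 ] -71.70861822889856
[256.27788549 119.79948112] 171 44
[194.05622853 162.28258562] 109 87
```

View pics/w34.png

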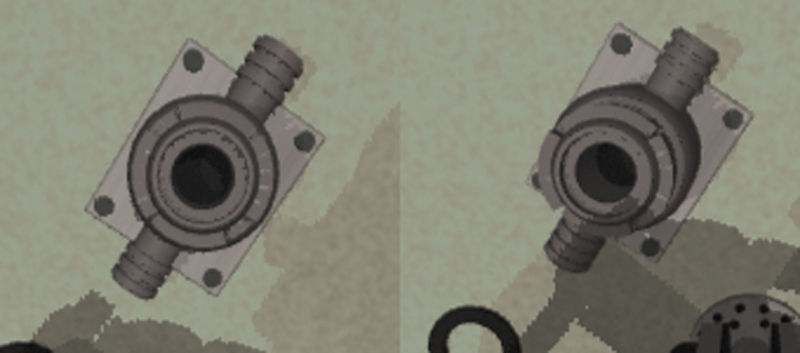

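In the left crop the trap hole is centred at (203,176), the tail ends are at about (279,52) and (134,286), and the plate corners at (190,39), (325,137), (217,297) and (86,209). In the right crop the hole is at (604,173), and the held strainer is visible at bottom right.

```bash
python3 - <<'E'
from h import *
import pickle
np.set_printoptions(precision=4,suppress=True)
(s3,c3),(s4,c4)=[pickle.load(open(f'w{i}.pkl','rb')) for i in(3,4)]
k=340/800
f3=lambda u,v:(171+u*k,44+v*k)
f4=lambda u,v:(109+(u-400)*k,87+v*k)
h3,h4=f3(203,176),f4(604,173)
# refine: dark hole threshold in view 3
for S,C,h in((s3,c3,h3),(s4,c4,h4)):
    g=cv2.cvtColor(C['frame'],cv2.COLOR_RGB2GRAY);m=(g<48).astype(np.uint8);n,l,st,ce=cv2.connectedComponentsWithStats(m)
    i=l[int(h[1]),int(h[0])];print(h,i,st[i],ce[i])
    print(plane(C,h,.0795,S))
print(tri(ray(c3,h3,s3),ray(c4,h4,s4)))
P=[plane(c3,f3(*p),.004,s3) for p in((190,39),(325,137),(217,297),(86,209))]
P=np.array(P);print(P,P.mean(0))
for a,b in((0,3),(1,2),(0,1),(3,2)):
    d=P[a]-P[b];print(np.linalg.norm(d),np.degrees(np.arctan2(d[1],d[0])))
e=[plane(c3,f3(*p),.036,s3) for p in((279,52),(134,286))];d=e[0]-e[1];print(e,np.mean(e,0),np.linalg.norm(d),np.degrees(np.arctan2(d[1],d[0])))
E
```

```text
(257.275, 118.8) 7 [244 106  26  27 564] [256.6223 118.7128]
[ 0.524  -0.0196  0.0795]
(195.7, 160.52499999999998) 11 [184 148  25  25 496] [196.     159.9657]
[ 0.5238 -0.0191  0.0795]
(array([ 0.5241, -0.0195,  0.0811]), [np.float64(0.1), np.float64(0.1)])
[[ 0.5819  0.0062  0.004 ]
 [ 0.5603 -0.0728  0.004 ]
 [ 0.4647 -0.0472  0.004 ]
 [ 0.4876  0.0329  0.004 ]] [ 0.5236 -0.0202  0.004 ]
0.09793900855740398 -15.813171650917045
0.09891337144730791 -14.988090991003277
0.08190171255194943 74.7029949006497
0.0833230366412272 74.03122988467496
[array([ 0.5841, -0.0351,  0.036 ]), array([ 0.4633, -0.0041,  0.036 ])] [ 0.5237 -0.0196  0.036 ] 0.12478264286033194 -14.42169549954776
```

```bash
python3 -m creep '2.7 -6 0 0 .8;2.7 -6 3 0 .8;2.7 -6 6 0 .8;2.7 -6 9.2 0 .8;2.7 -6 9.2 0 .8;2.7 -6 9.2 0 .8;2.7 -6 9.2 0 .8'; python3 - <<'E'
from h import *
import pickle
s=sense();c=capture('wrist');pickle.dump((s,c),open('w5.pkl','wb'));print(s['clock'],s['eef_pos'],yaw(s),totool(s,[.5245,-.0184,.1076]))
a=c['frame'][120:320,170:350]
cv2.imwrite('pics/w5.png',cv2.resize(a[:,:,::-1],None,fx=3,fy=3,interpolation=2))
E
```

```text
clock: 5.55
eef_pos: [0.5253, -0.0193, 0.1261]
eef_rot: [3.1, 0.5, 0.004]
ft_force: [-2.0, 0.2, -0.1]
gripper_width: 0.0101
gripper_force: 29.5
5.55 [ 0.52527884 -0.01931725  0.12612371] -71.68545528066329 [-0.04980949 -0.11461435  1.85206393]
```

View pics/w5.png

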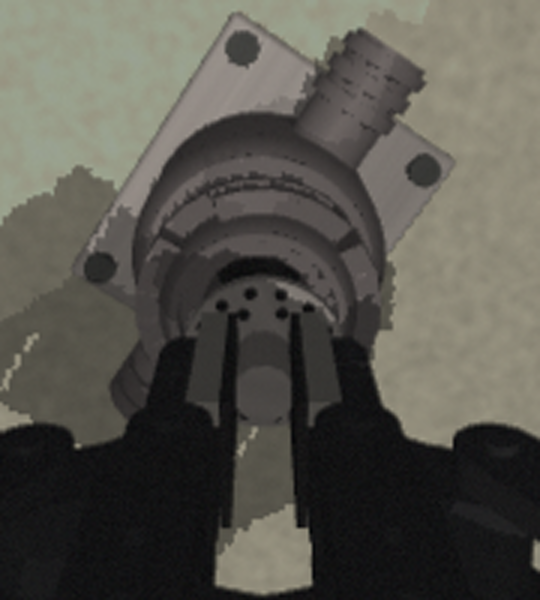

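The knob top is at crop (264,385), and the rim's outer edge runs from x=160 to 355. The disc is within about 1 mm of the mouth centre while the arm is still settling. I'll lower it slowly.

```bash
python3 -m creep '0 -.05 0 0 .8;0 -.05 .4 0 .8;0 -.05 .8 0 .8;0 -.05 1.1 0 .8;0 -.05 1.3 0 .8;0 -.05 1.5 0 .8;0 -.05 1.6 0 .8;0 -.05 1.6 0 .8' 20; python3 - <<'E'
from h import *
s=sense();print(totool(s,[.5245,-.0184,.1076]),s['moment'])
E
```

```text
clock: 6.4
eef_pos: [0.5244, -0.0185, 0.1082]
eef_rot: [-3.101, -0.5, 0.0]
ft_force: [-0.2, 0.0, -0.4]
gripper_width: 0.0102
gripper_force: 29.5
[ 0.01601552 -0.01021262  0.06018131] [-0.0388289   0.04950296  0.04166419]
```

```bash
python3 -m creep '0 0 .1 0 .8;0 0 .2 0 .8;0 0 .2 0 .8'; python3 -m creep '0 0 .2 0 2.6;0 0 .2 0 2.6;0 0 .2 0 2.6;0 0 -1 0 2.6;0 0 -4 0 2.6;0 0 -6 0 2.6;0 0 -6 0 2.6'; python3 - <<'E'
from h import *
import pickle
s=sense();c=capture('wrist');pickle.dump((s,c),open('w6.pkl','wb'));print(s['clock'],s['eef_pos'],yaw(s))
uv=proj(c,[.5238,-.0195,.09],s).astype(int);u,v=uv;print(uv)
cv2.imwrite('pics/w6.png',cv2.resize(c['frame'][v-50:v+50,u-60:u+60][:,:,::-1],None,fx=5,fy=5,interpolation=2))
E
```

```text
clock: 6.7
eef_pos: [0.5246, -0.0186, 0.1076]
eef_rot: [3.101, 0.5, 0.002]
ft_force: [-4.5, 0.9, 11.4]
gripper_width: 0.0101
gripper_force: 30.6
clock: 7.4
eef_pos: [0.5255, -0.0188, 0.1687]
eef_rot: [3.099, 0.5, 0.007]
ft_force: [0.2, -0.1, 0.2]
gripper_width: 0.0262
gripper_force: 0.0
7.4 [ 0.52549108 -0.01879879  0.16866649] -71.67222595434502
[256 208]
```

View pics/w6.png

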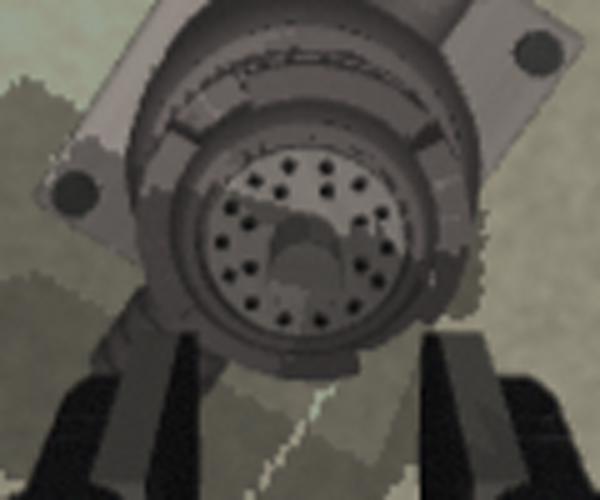

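The strainer is seated: its disc is centred at crop (305,242), concentric with the rim at about (307,242), with a uniform gap all round. Next is the collar.

```bash
python3 -m creep '2 -4 -4 0 8.5;4 -8 -4 0 8.5;7 -12 -4 0 8.5;9 -16 -4 0 8.5;11 -19.9 -4 0 8.5;11 -19.9 -4 0 8.5;11 -19.9 -4 0 8.5;11 -19.9 -4 0 8.5'; cat > col.py <<'E'
from h import *
import pickle,sys
np.set_printoptions(precision=4,suppress=True)
s=sense();c=capture('wrist');pickle.dump((s,c),open(sys.argv[1]+'.pkl','wb'));print(s['clock'],s['eef_pos'],yaw(s),s['q'])
cv2.imwrite(f'pics/{sys.argv[1]}.png',c['frame'][:,:,::-1])
g=cv2.cvtColor(c['frame'],cv2.COLOR_RGB2GRAY);m=(g<50).astype(np.uint8);uv=proj(c,[.568,.205,.02],s);print(uv)
n,l,st,ce=cv2.connectedComponentsWithStats(m)
for i in range(1,n):
    if st[i][4]>150:print(i,st[i],ce[i])
E
python3 col.py w7
```

```text
clock: 8.25
eef_pos: [0.5661, 0.204, 0.2055]
eef_rot: [3.101, 0.499, -0.003]
ft_force: [-0.6, -0.2, 0.3]
gripper_width: 0.0849
gripper_force: 0.0
8.25 [0.5661 0.204  0.2055] -71.72995855461564 [ 0.1494  0.5052  1.2212 -0.0003  1.4168  1.4014]
[256.7019 174.0857]
1 [ 426    0   86   35 1539] [482.512   11.3119]
7 [ 230  142   55   58 2152] [256.684  170.7993]
12 [    0   217   512   167 44897] [262.6615 328.2733]
```

View pics/w7.png

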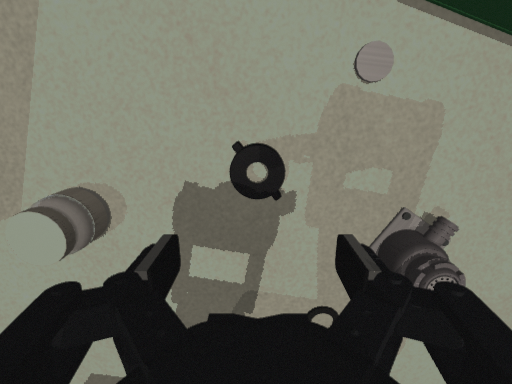

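The collar is at (257,171), its ears at about (237,147) and (277,196). The trap with the strainer is at lower right and the plug at (375,62).

```bash
cat > col2.py <<'E'
from h import *
import pickle,sys
np.set_printoptions(precision=4,suppress=True)
def meas(name,ctr):
    s,c=pickle.load(open(name+'.pkl','rb'));g=cv2.cvtColor(c['frame'],cv2.COLOR_RGB2GRAY);m=(g<50).astype(np.uint8)
    n,l,st,ce=cv2.connectedComponentsWithStats(m)
    idx=[i for i in range(1,n) if 1500<st[i][4]<20000];i=min(idx,key=lambda i:np.hypot(*(ce[i]-ctr)));b=(l==i).astype(np.uint8)
    cs,h=cv2.findContours(b,cv2.RETR_CCOMP,cv2.CHAIN_APPROX_NONE)
    hole=max([x for x,y in zip(cs,h[0]) if y[3]>=0],key=cv2.contourArea);out=max(cs,key=cv2.contourArea)
    he=cv2.fitEllipse(hole)
    P=np.array([plane(c,p[0],.016,s)[:2] for p in out]);C=plane(c,he[0],.022,s)
    r=np.hypot(*(P-C[:2]).T);far=P[r>.038]-C[:2];a=np.arctan2(far[:,1],far[:,0])
    ang=np.degrees(np.angle(np.mean(np.exp(2j*a)))/2)
    # outer ring circle without ears
    q=r<.036;A=np.c_[2*P[q],np.ones(q.sum())];sol=np.linalg.lstsq(A,(P[q]**2).sum(1),rcond=None)[0]
    print(name,'hole',he,'C',C,'ear',ang,len(far),r.max(),'ring',sol[:2])
    return s,c,he[0],C,ang
if __name__=='__main__':
    r=[]
    for a in sys.argv[1:]:
        n,u,v=a.split(',');r.append(meas(n,(float(u),float(v))))
    if len(r)>1:print(tri(*[ray(x[1],x[2],x[0]) for x in r]))
    s=sense();print(s['clock'],s['eef_pos'],totool(s,r[-1][3]),'spin',(yaw(s)-(r[-1][4]-90)+90)%180-90)
E
python3 col2.py w7,256.7,170.8
```

```text
w7 hole ((256.7316589355469, 171.9524688720703), (22.18524742126465, 23.401432037353516), 91.81520080566406) C [0.5709 0.2059 0.022 ] ear 55.82493106834363 23 0.043291505408600266 ring [0.5698 0.2056]
8.3 [0.5662 0.2038 0.2058] [ 0.5307 -0.0548 18.3786] spin -37.58389183898048
```

```bash
python3 -m creep '.5 0 2 -8.5 8.5;.5 0 5 -17 8.5;.5 0 8 -25.5 8.5;.5 0 8.5 -34 8.5;.5 0 8.5 -37.6 8.5;.5 0 8.5 -37.6 8.5;.5 0 8.5 -37.6 8.5;.5 0 8.5 -37.6 8.5'; python3 col.py w8; python3 col2.py w7,256.7,170.8 w8,257,205
```

```text
clock: 9.1
eef_pos: [0.5712, 0.206, 0.1216]
eef_rot: [2.776, 1.47, 0.001]
ft_force: [-0.3, -0.2, 0.2]
gripper_width: 0.0849
gripper_force: 0.0
9.1 [0.5712 0.206  0.1216] -34.195569547366354 [ 0.1515  0.593   1.3221 -0.      1.226   0.7483]
[254.5133 199.9157]
1 [ 219  148   75   93 3866] [255.7732 194.8435]
8 [    0   234   512   150 42652] [255.9449 332.0425]
w7 hole ((256.7316589355469, 171.9524688720703), (22.18524742126465, 23.401432037353516), 91.81520080566406) C [0.5709 0.2059 0.022 ] ear 55.82493106834363 23 0.043291505408600266 ring [0.5698 0.2056]
w8 hole ((255.9604034423828, 197.69740295410156), (28.00441551208496, 29.899946212768555), 92.1811752319336) C [0.5706 0.2065 0.022 ] ear 56.744200913286775 36 0.04390229646884926 ring [0.5698 0.2057]
(array([0.5701, 0.2057, 0.0188]), [np.float64(0.1), np.float64(0.1)])
9.15 [0.5711 0.2062 0.1216] [-0.0054 -0.0691  9.9589] spin -0.9109261343337778
```

```bash
python3 -m creep '0 -.05 4 -.5 8.5;0 -.05 8 -.5 8.5;0 -.05 10 -.5 8.5;0 -.05 10 -.5 8.5;0 -.05 10 -.5 8.5' 60; python3 -m creep '0 0 0 0 6;0 0 0 0 6;0 0 0 0 6;0 0 0 0 6;0 0 0 0 6;0 0 0 0 6'
```

```text
clock: 9.65
eef_pos: [0.5711, 0.2068, 0.0221]
eef_rot: [2.768, 1.484, 0.001]
ft_force: [-0.6, -0.2, 0.7]
gripper_width: 0.0848
gripper_force: 0.0
clock: 10.25
eef_pos: [0.5716, 0.207, 0.0236]
eef_rot: [2.767, 1.484, 0.006]
ft_force: [-1.0, -0.5, 7.8]
gripper_width: 0.0642
gripper_force: 66.3
```

```bash
python3 -m creep '0 0 -3 0 6;0 0 -7 0 6;0 0 -11 0 6;0 0 -14 0 6;0 0 -14 0 6;0 0 -14 0 6;0 0 -14 0 6'; cat > hand.py <<'E'
from h import *
import pickle,sys
np.set_printoptions(precision=4,suppress=True)
s=sense();c=capture('wrist');pickle.dump((s,c),open(sys.argv[1]+'.pkl','wb'));cv2.imwrite(f'pics/{sys.argv[1]}.png',c['frame'][:,:,::-1])
Rt=R.from_rotvec(s['eef_rot']).as_matrix();print(s['clock'],s['eef_pos'],yaw(s),s['gripper_width'])
C=s['eef_pos']+Rt@[0,0,.0016];uv=proj(c,C,s);print('expect',uv)
g=cv2.cvtColor(c['frame'],cv2.COLOR_RGB2GRAY)
for t in(45,60):
    n,l,st,ce=cv2.connectedComponentsWithStats((g>t).astype(np.uint8))
    for i in range(1,n):
        if 150<st[i][4]<6000 and np.hypot(*(ce[i]-uv))<60:
            cs,_=cv2.findContours((l==i).astype(np.uint8),cv2.RETR_EXTERNAL,cv2.CHAIN_APPROX_NONE);e=cv2.fitEllipse(cs[0])
            p=plane(c,e[0],C[2],s);print(t,st[i],e,'offset tool mm',-10*totool(s,p)*-1)
E
python3 hand.py w9
```

```text
clock: 10.95
eef_pos: [0.5701, 0.2067, 0.1605]
eef_rot: [-2.768, -1.485, 0.002]
ft_force: [-0.4, 0.3, -0.8]
gripper_width: 0.0637
gripper_force: 66.6
10.95 [0.5701 0.2067 0.1605] -33.57880014660407 0.06371433925972225
expect [256.5093 254.8446]
45 [ 233  234   49   42 1587] ((257.2282409667969, 254.8351287841797), (40.52988052368164, 47.935813903808594), 87.73162078857422) offset tool mm [0.0053 0.3748 1.5995]
60 [ 233  235   49   41 1564] ((257.36541748046875, 254.8516387939453), (40.267608642578125, 47.53190994262695), 88.86959838867188) offset tool mm [-0.0043  0.4462  1.5995]
```

```bash
python3 -m creep '-3 1.2 0 0 6;-7 2.8 0 0 6;-11 4.4 0 1.5 6;-15 6 0 1.5 6;-19 7.6 0 1.5 6;-21.4 8.6 0 1.5 6;-21.4 8.6 0 1.5 6;-21.4 8.6 0 1.5 6;-21.4 8.6 0 1.5 6'; python3 hand.py w10; python3 - <<'E'
from h import *
s=sense();print(totool(s,[.5235,-.0193,.1605]),s['q'])
E
```

```text
clock: 11.9
eef_pos: [0.5239, -0.0182, 0.1609]
eef_rot: [-2.786, -1.45, 0.001]
ft_force: [0.5, 1.0, -1.6]
gripper_width: 0.0641
gripper_force: 66.5
11.9 [ 0.5239 -0.0182  0.1609] -35.028210919925925 0.06414129674786435
expect [256.5045 254.8647]
45 [ 233  235   49   41 1586] ((257.27520751953125, 254.90834045410156), (40.44064712524414, 48.00717544555664), 87.9021224975586) offset tool mm [-0.0258  0.4017  1.5996]
60 [ 233  235   49   41 1562] ((257.42547607421875, 254.961669921875), (40.22359085083008, 47.498104095458984), 87.57428741455078) offset tool mm [-0.0569  0.48    1.5995]
[-0.1261036   0.03481638  0.04875297] [-2.60601812e-01  4.21273394e-01  1.51218973e+00  1.86593472e-04
  1.20884288e+00  3.50219585e-01]
```

```bash
python3 -m creep '-.05 0 1.5 0 6;-.05 0 3 0 6;-.05 0 4.3 0 6;-.05 0 4.3 0 6;-.05 0 4.3 0 6;-.05 0 4.3 0 6'; python3 - <<'E'
from h import *
s=sense();print(totool(s,[.5235,-.0193,.0936]),yaw(s))
E
```

```text
clock: 12.55
eef_pos: [0.524, -0.0192, 0.119]
eef_rot: [2.786, 1.449, 0.002]
ft_force: [-0.1, 0.1, -0.3]
gripper_width: 0.0642
gripper_force: 66.5
[-0.04245995 -0.03991397  2.54128762] -35.041394842189405
```

```bash
python3 -m creep '-.03 -.04 .5 0 6;-.03 -.04 1 0 6;-.03 -.04 1.4 0 6;-.03 -.04 1.7 0 6;-.03 -.04 2 0 6;-.03 -.04 2.2 0 6;-.03 -.04 2.4 0 6;-.03 -.04 2.5 0 6;-.03 -.04 2.5 0 6'; python3 - <<'E'
from h import *
s=sense();print(totool(s,[.5235,-.0193,.0936]),yaw(s),s['moment'])
E
```

```text
clock: 13.45
eef_pos: [0.5238, -0.0184, 0.0936]
eef_rot: [-2.787, -1.448, -0.004]
ft_force: [2.7, 7.9, 3.7]
gripper_width: 0.0639
gripper_force: 67.1
[-0.08813986  0.02537769  0.00334917] -35.09204060210681 [ 1.3839349  -0.47930949 -0.03218589]
```

```bash
python3 -m creep '.1 0 0 0 6;.1 0 .05 7 6;.1 0 .1 14 6;.1 0 .14 21 6;.1 0 .18 28 6;.1 0 .22 35 6;.1 0 .26 42 6;.1 0 .3 49 6;.1 0 .34 56 6;.1 0 .38 62 6'; python3 - <<'E'
from h import *
s=sense();print(yaw(s),s['moment'],s['eef_pos'],s['q'][5])
E
```

```text
clock: 14.45
eef_pos: [0.5242, -0.0189, 0.0896]
eef_rot: [3.135, -0.201, 0.002]
ft_force: [1.4, 0.3, 5.1]
gripper_width: 0.0641
gripper_force: 67.1
-97.34617948007015 [-0.02263961 -0.07249529  0.03773201] [ 0.52418869 -0.0189016   0.08957133] 1.437294369291175
```

```bash
python3 -m creep '0 0 .03 3 6;0 0 .05 6 6;0 0 .05 9 6;0 0 .05 11 6;0 0 .05 12 6;0 0 .05 12 6'; python3 hand.py w11; python3 - <<'E'
from h import *
s=sense();print(yaw(s),s['moment'],s['eef_pos'],s['q'][5])
E
```

```text
clock: 15.05
eef_pos: [0.5244, -0.0189, 0.0896]
eef_rot: [3.098, -0.52, 0.003]
ft_force: [1.1, 1.3, 6.0]
gripper_width: 0.064
gripper_force: 67.2
15.05 [ 0.5244 -0.0189  0.0896] -109.05756547396997 0.0639840359090353
expect [257.0503 255.8767]
45 [ 234  235   48   45 1474] ((257.64031982421875, 256.0701599121094), (41.16083908081055, 45.7603645324707), 110.15715026855469) offset tool mm [-0.1135  0.3078  1.5998]
60 [ 234  235   48   44 1179] ((257.6363830566406, 255.99929809570312), (40.31972122192383, 45.10780334472656), 106.91654968261719) offset tool mm [-0.072   0.3058  1.5999]
-109.03696912392313 [ 0.22622806 -0.07973821  0.3188024 ] [ 0.52435381 -0.01884742  0.08957002] 1.6415562629148144
```

```bash
python3 -m creep '0 0 0 2 6;0 0 0 4 6;0 0 0 4 6;0 0 0 4 6'; python3 - <<'E'
from h import *
s=sense();print(yaw(s),s['moment'],s['eef_pos'],s['q'][5])
E
```

```text
clock: 15.5
eef_pos: [0.5242, -0.0187, 0.0895]
eef_rot: [3.078, -0.623, 0.003]
ft_force: [0.9, 1.8, 5.6]
gripper_width: 0.0639
gripper_force: 66.9
-112.88344646553409 [ 0.24320957 -0.10348915  1.41368112] [ 0.52423356 -0.0186763   0.08952398] 1.7095554582990777
```

The moment rose to 1.4 N m, so the collar is firmly against its stop. I'll release, lift and check.

```bash
python3 -m creep '0 0 0 0 8.5;0 0 0 0 8.5;0 0 0 0 8.5;0 0 0 0 8.5;0 0 -2 0 8.5;0 0 -6 0 8.5;0 0 -10 0 8.5;0 0 -10 0 8.5;0 0 -10 0 8.5'; python3 - <<'E'
from h import *
import pickle
s=sense();c=capture('wrist');pickle.dump((s,c),open('w12.pkl','wb'));print(s['clock'],s['eef_pos'],yaw(s))
uv=proj(c,[.5238,-.0195,.085],s);u,v=uv.astype(int);print(uv,u-80,v-75)
cv2.imwrite('pics/w12.png',cv2.resize(c['frame'][v-75:v+75,u-80:u+80][:,:,::-1],None,fx=4,fy=4,interpolation=2))
E
```

```text
clock: 16.4
eef_pos: [0.5237, -0.0187, 0.1893]
eef_rot: [3.078, -0.629, 0.002]
ft_force: [-0.8, 0.2, -1.3]
gripper_width: 0.0852
gripper_force: 0.0
16.4 [ 0.52368712 -0.01873433  0.18930981] -113.08684405120833
[257.98643975 196.49811133] 177 121
```

View pics/w12.png

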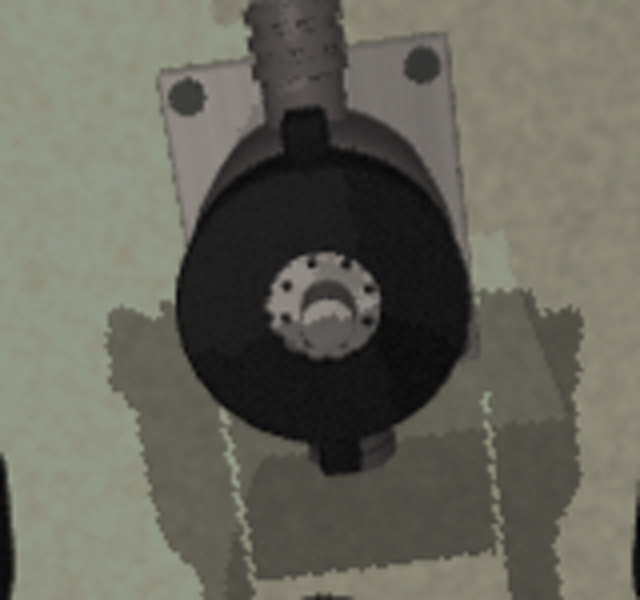

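The collar's ears, at crop (305,133) and (341,455), lie along the hose tails, with both axes tilted about 6–7° in the image. The knob is centred in the collar's hole, the collar looks level and the gripper is clear.

```bash
python3 -c "
from cell import sign_off
print(sign_off())"
```

```text
the job is handed in; nothing more can be done
None
```

The job is handed in: the strainer sits flat in the trap's mouth, and the collar is screwed clockwise against its stop with its ears in line with the hose tails. No verdict came back, but the last wrist picture showed both in place.

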